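# Set the work-lamp dimmer in the bark-painting workshop

## Task

The painter needs the work lamp at its painting brightness: slide the orange grip along its track until it stands level with the flat yellow arrow beside that track, then let go of it. Leave the blue grip (extractor fan) and the green grip (glue warmer) where they are.

Things in the scene. Friction and masses are not known exactly. Their poses are not given: they have to be found in the camera images.
- lamp: Orange grip of the lamp dimmer: upright block 20 mm along its track, 26 mm across, 45 mm tall. Origin: centre of its underside, 30.5 mm above the table. x axis: level, along the track towards brighter (roughly away from the robot); y across, z up. It slides 130 mm, centred on its housing, against about 2 N of friction, stays where left, cannot turn or lift; starts in the dim half (low x).
- mark (a point): Target: flat yellow arrow, 17 mm wide, 1 mm thick, on top of the orange grip's housing, right of the slot (-y side, 18 to 39 mm from its centre line), tip towards the slot. The point itself lies on the slot's centre line level with the tip, 30 mm above the table, axes parallel to the grip's. It lies 40 to 115 mm from the grip towards +x (brighter), at least 15 mm before the end of travel.
- fan: Blue grip of the extractor-fan dimmer, to be left alone: size, origin, axes and friction as the orange one. Each grip has its own fixed grey housing, 230 mm along the track x 80 mm wide x 30 mm high, dark slot along its middle.
- heat: Green grip of the glue-warmer dimmer, to be left alone: size, origin, axes and friction as the orange one. The three housings stand side by side in any order, each turned a little, grips about 100 mm or more apart, nothing taller than the grips between them.

How it is judged (in metres and radians):
At the end, for the whole second after the job is handed in: The orange grip stands still with its centre within 12 mm, along the track, of the yellow arrow; the blue and green grips have stayed within 10 mm of where they started (x of lamp in the frame of mark between -0.012 and 0.012 m and linear speed of lamp below 0.01 m/s); the robot touches nothing.
It fails at once if the blue fan grip was slid away from its setting (more than 10 mm) (distance of fan from where it was at the start of the episode above 0.01 m).
It fails at once if the green glue-warmer grip was slid away from its setting (more than 10 mm) (distance of heat from where it was at the start of the episode above 0.01 m).
It also fails if it takes over 32 s, if anything falls off the work surface, if the arm or the gripper's body presses on something with over 40 N, if the wrist force passes 120 N, or if a joint passes its speed limit or range.

## Robot

A 6-joint arm with a two-finger parallel gripper is mounted at the origin on the work surface. World frame = base frame: x ahead of the robot, y to its left, z up, the work surface at z = 0. Lengths are in mm, angles in rad, forces in N, time in s.
With the tool pointing down it reaches from about 350 to 775 mm from the base axis. Payload 7.3 kg.
Tool frame: the origin (TCP) lies on the mounting face of the last link; the fingertips stand 178 mm ahead of it and the grasp point (between the pads) lies 159 mm ahead of it; z points along the fingers, y is the line along which they close (so a half turn about z gives the same grasp; the last joint's range is limited). The gripper opens to 92 mm and grips with 3 to 60 N. Pads are 19 mm wide; open, the fingers measure 130 mm over their backs; the gripper's body (75 mm by 190 mm) begins 47 mm behind the grasp point.
Start: joints at [1.11, 0.342, 1.524, -0, 1.275, -0.146], TCP at [162.532, 499.21, 404.741] pointing down, gripper open.
Joint ranges: [-2.53, 2.53], [-0.77, 2.02], [0.04, 2.7], [-1, 4.14], [0.28, 2.66], [-3.11, 3.11]. Speed limits (rad/s): [2.57, 2.57, 3.14, 3.14, 3.14, 3.14].

## Interface

Orientations are given as [roll, pitch, yaw] about the fixed x, y, z axes, in that order (R = Rz(yaw) Ry(pitch) Rx(roll)).
In Python, from plant import bot gives the robot as it stands.
- The arm moves only by the tool shift_gripper, called as name(argument=value, ...) on one line, values as JSON. Schema: {"type":"object","properties":{"increments":{"type":"array","items":{"type":"number"},"minItems":5,"maxItems":25},"only":{"type":"string"},"quiet":{"type":"boolean"},"lines":{"type":"string"}},"required":["increments"],"additionalProperties":false}. increments is one flat list of numbers that holds 1 to 5 rows one after another, with no inner brackets; each row has 5 numbers: the finger opening in mm, then dx, dy, dz in fractions of the full range, 1 being 100 cm, then a turn about the tool's z in a scale on which 1.0 is 180 degrees; each row is the pose to reach, as a shift and turn from the pose commanded when the call began, along the tool's axes at that moment; what a row does not reach only later rows make up. A row lasts 1/8 s, in which the tool goes at most 62.5 mm and 0.188 rad, less where a joint would pass 70% of its speed; a pose out of reach is approached as far as the arm can. The fingers move at their own pace and stop on an object; the grip force is fixed at half the most. Time passes only in rows, so rows that do not move let the fingers close. The tool returns the time, the measured TCP pose, the force, the opening and the grip force at its end. only (a regular expression) keeps the lines of the reply that match it, lines (a string "A,B") keeps lines A to B, and quiet returns only ok. No shift or turn number may pass 1 either way. Input that does not fit is refused with a message, and nothing moves.
- bot.get_obs(): the state, without advancing time (a new reading comes with each control period).
- bot.capture(name): name is "side" or "top"; returns a dict with "color" (420x560x3 uint8, red, green, blue), "K" (3x3 intrinsics, pixels), "k1" (the pictures are not rectified: a ray, as slopes to the right and down, at radius r is drawn at 1 + k1 r^2 times it, then the intrinsics apply), "R" (3x3) and "t" (3): a world point X has camera coordinates R X + t. Camera axes: x right, y down, z forward; pixel columns grow to the right and rows downward; lengths in mm; the calibration is good to about 2 mm. A picture is of the moment at which its call begins. There is no depth.
- bot.close_job(): hands the job in; it is judged then, once.
The state is a dict: "time": time; "joint_positions": joint angles; "dq": joint speeds; "tau": joint torques, N m; "tool_pos": TCP position; "tcp_rot": TCP orientation; "contact_force": force on the tool from outside, world axes, zero at the start; "moment": the same for the moment, N m; "grip_width": finger opening in mm; "finger_force": force on a finger pad.
Only numpy, scipy, OpenCV 4.12 (cv2) and the standard library are available. Lean on these libraries where they do the work, as an engineer would, in place of code of your own. Each camera call takes 0.05 s, during which the arm holds its last target. There are 200 camera calls.

## Working session

There is one attempt and no reset: what is moved stays moved. The work goes in short steps, Python scripts to look and compute and a tool call to move; the robot and the scene stay as the last step left them, time stands still between calls to the robot, and variables do not carry over. Pictures are saved under pics/ and viewed, at most 10 in all, crops included, and the job is handed in when it is done.

```bash
mkdir -p pics; ls; python3 - <<'E'
from plant import bot
import cv2,numpy as np,pickle
o=bot.get_obs();print(o)
d={n:bot.capture(n) for n in("side","top")}
pickle.dump(d,open('cap0.pkl','wb'))
for n in d:
    cv2.imwrite(f'pics/{n}0.png',d[n]["color"][:,:,::-1]);print(n,d[n]["K"],d[n]["k1"],d[n]["R"],d[n]["t"])
E
```

```text
pics
plant.py
{'time': 0.0, 'joint_positions': array([ 1.11001528e+00,  3.42765212e-01,  1.52501145e+00, -2.59955813e-05,
        1.27540443e+00, -1.45962066e-01]), 'dq': array([ 4.76125828e-05, -3.02211964e-04, -7.67657506e-04,  1.01588766e-03,
       -2.55656886e-03,  5.81523028e-04]), 'tau': array([-1.19668050e-03, -4.31251931e+01, -2.44216561e+01,  7.17147742e-02,
        5.61194227e-02, -1.75751538e-04]), 'tool_pos': array([162.46926511, 499.09414393, 404.02463283]), 'tcp_rot': array([-3.14001748e+00, -2.06437278e-04,  2.82678110e+00]), 'contact_force': array([ 0.25496097, -0.28265158, -0.28440689]), 'moment': array([-0.01914655, -0.00433464, -0.02966683]), 'finger_force': 0.0, 'grip_width': 91.75025648614638}
side [[428.99508893   0.         276.14874359]
 [  0.         428.99508893 209.22780435]
 [  0.           0.           1.        ]] -0.021152050317589363 [[-0.87318552 -0.48730301  0.00910098]
 [-0.29260352  0.50919231 -0.80938642]
 [ 0.38978229 -0.70940748 -0.58720592]] [465.29134939 227.39012448 500.94125102]
top [[537.54176764   0.         284.31626637]
 [  0.         537.54176764 210.12655024]
 [  0.           0.           1.        ]] -0.09547475362194881 [[-0.12559001 -0.99208129  0.00136482]
 [-0.96809677  0.12225284 -0.21873016]
 [ 0.21683125 -0.0287916  -0.97578443]] [ 47.32581413 532.15652697 778.38375959]
```

View pics/side0.png

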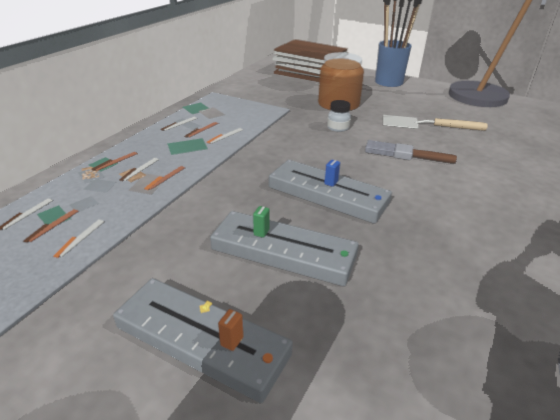

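View pics/top0.png

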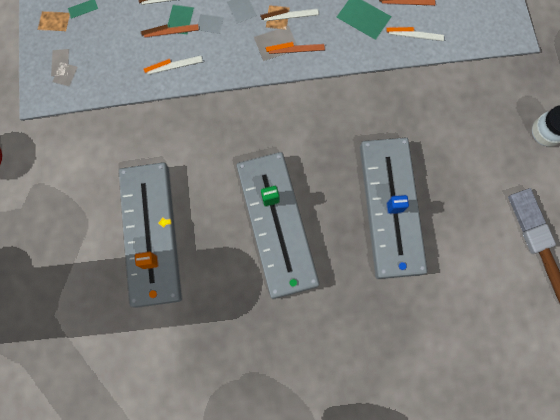

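The top view has the orange grip at (146,260), the yellow arrow at (165,222), the green grip at (270,195) and the blue grip at (398,204). The slot runs from (144,183) to (152,283). In the side view the orange grip is at (231,330) and the arrow at (206,307).

```bash
cat > h.py <<'E'
import cv2,numpy as np
from plant import bot
def ray(c,p):
    u=cv2.undistortPoints(np.float64([[p]]),c["K"],np.float64([c["k1"],0,0,0,0]))[0,0]
    d=c["R"].T@np.r_[u,1]; return -c["R"].T@c["t"],d/np.linalg.norm(d)
def plane(c,p,z):
    o,d=ray(c,p); return o+d*(z-o[2])/d[2]
def tri(a,p,b,q):
    A,d=ray(a,p);B,e=ray(b,q); s=np.linalg.lstsq(np.c_[d,-e],B-A,rcond=None)[0]
    P,Q=A+d*s[0],B+e*s[1]; return (P+Q)/2,np.linalg.norm(P-Q)
RNG={'orange':((4,150,60),(17,255,255)),'yellow':((22,150,120),(35,255,255)),'green':((60,130,50),(85,255,255)),'blue':((108,150,60),(128,255,255))}
BOX={'top':(100,130,450,320),'side':(110,150,400,390)}
def blob(c,n,col):
    """largest blob of that colour: centroid, contour"""
    h=cv2.cvtColor(c["color"],cv2.COLOR_RGB2HSV); m=cv2.inRange(h,*[np.array(v) for v in RNG[col]])
    x0,y0,x1,y1=BOX[n]; k=np.zeros_like(m); k[y0:y1,x0:x1]=m[y0:y1,x0:x1]
    cs=cv2.findContours(k,cv2.RETR_EXTERNAL,cv2.CHAIN_APPROX_NONE)[0]
    b=max(cs,key=cv2.contourArea); M=cv2.moments(b); return np.array([M['m10'],M['m01']])/M['m00'],b
def slot(c,x0,y0,x1,y1):
    g=cv2.cvtColor(c["color"],cv2.COLOR_RGB2GRAY)[y0:y1,x0:x1]
    cs=cv2.findContours((g<38).astype(np.uint8),cv2.RETR_LIST,cv2.CHAIN_APPROX_NONE)[0]
    return np.vstack([b for b in cs if cv2.contourArea(b)>15])[:,0]+[x0,y0]
E
python3 - <<'E'
from h import *
import pickle
d=pickle.load(open('cap0.pkl','rb'));t,s=d['top'],d['side']
for c in RNG:
    (a,ca),(b,cb)=blob(t,'top',c),blob(s,'side',c)
    print(c,a.round(1),cv2.boundingRect(ca),b.round(1),cv2.boundingRect(cb),*tri(t,a,s,b))
sl=slot(t,136,180,160,285)
print(len(sl),sl.min(0),sl.max(0))
W=np.array([plane(t,p,30)[:2] for p in sl]);f=cv2.fitLine(W.astype(np.float32),cv2.DIST_HUBER,0,.01,.01).ravel();print('slot',f)
a=W@f[:2];print(a.min(),a.max())
y=plane(t,blob(t,'top','yellow')[0],31);print('yellow',y)
for n,c in(('top',t),('side',s)):
    x,yy,w,h=cv2.boundingRect(blob(c,n,'orange')[1]); 
    cr=c["color"][yy-50:yy+h+40,x-40:x+w+60,::-1];cv2.imwrite(f'pics/crop_{n}.png',cv2.resize(cr,None,fx=4,fy=4,interpolation=2));print(n,x-40,yy-50,cr.shape)
im=[cv2.resize(cv2.imread(f'pics/crop_{n}.png'),(390,520)) for n in('top','side')];cv2.imwrite('pics/crop.png',np.hstack(im))
E
```

```text
orange [145.8 260.1] (135, 251, 23, 18) [231.  331.4] (220, 310, 22, 40) [483.08103777 202.53369549  52.37529563] 0.9772844042656774Traceback (most recent call last):
  File "<stdin>", line 5, in <module>
  File "h.py", line 18, in blob
    b=max(cs,key=cv2.contourArea); M=cv2.moments(b); return np.array([M['m10'],M['m01']])/M['m00'],b
ValueError: max() iterable argument is empty
```

```bash
sed -i "s/(22,150,120),(35,255,255)/(20,110,90),(40,255,255)/" h.py
python3 - <<'E'
from h import *
import pickle
d=pickle.load(open('cap0.pkl','rb'));t,s=d['top'],d['side']
H=lambda c:cv2.cvtColor(c["color"],cv2.COLOR_RGB2HSV)
print(H(t)[222,160:170].tolist(),H(s)[307,200:212].tolist())
for c in RNG:
  try:
    (a,ca),(b,cb)=blob(t,'top',c),blob(s,'side',c)
    print(c,a.round(1),cv2.boundingRect(ca),b.round(1),cv2.boundingRect(cb),*tri(t,a,s,b))
  except Exception as e: print(c,e)
sl=slot(t,136,180,160,285)
print(len(sl),sl.min(0),sl.max(0))
W=np.array([plane(t,p,30)[:2] for p in sl]);f=cv2.fitLine(W.astype(np.float32),cv2.DIST_HUBER,0,.01,.01).ravel();print('slot',f)
a=W@f[:2];print(a.min(),a.max())
im=[]
for n,c in(('top',t),('side',s)):
    x,yy,w,h=cv2.boundingRect(blob(c,n,'orange')[1]); cr=c["color"][yy-55:yy+45,x-30:x+45,::-1]
    im.append(cv2.resize(cr,(375,500),interpolation=2));print(n,x-30,yy-55)
cv2.imwrite('pics/crop.png',np.hstack(im))
E
```

```text
[[26, 255, 238], [27, 255, 239], [29, 255, 243], [29, 255, 244], [28, 255, 241], [27, 255, 240], [28, 255, 240], [28, 255, 241], [27, 255, 239], [26, 255, 238]] [[24, 123, 208], [24, 129, 213], [26, 125, 219], [28, 117, 227], [28, 117, 227], [28, 118, 225], [26, 123, 219], [27, 122, 220], [25, 118, 207], [25, 76, 172], [70, 5, 145], [103, 16, 147]]
orange [145.8 260.1] (135, 251, 23, 18) [231.  331.4] (220, 310, 22, 40) [483.08103777 202.53369549  52.37529563] 0.9772844042656774
yellow [164.1 221.9] (158, 218, 13, 9) [205.3 306.6] (200, 301, 12, 11) [544.65685752 173.45897099  32.89219347] 0.05247246652618563
green max() iterable argument is empty
blue [396.8 204.6] (387, 195, 22, 19) [330.6 173.6] (325, 162, 14, 23) [ 523.58783395 -197.55624196   50.59022674] 2.71932581661092
170 [141 184] [153 282]
slot [9.9967444e-01 2.5515735e-02 5.4162378e+02 2.0352635e+02]
455.97168639016843 618.4763650683171
top 105 196
side 190 255
```

View pics/crop.png

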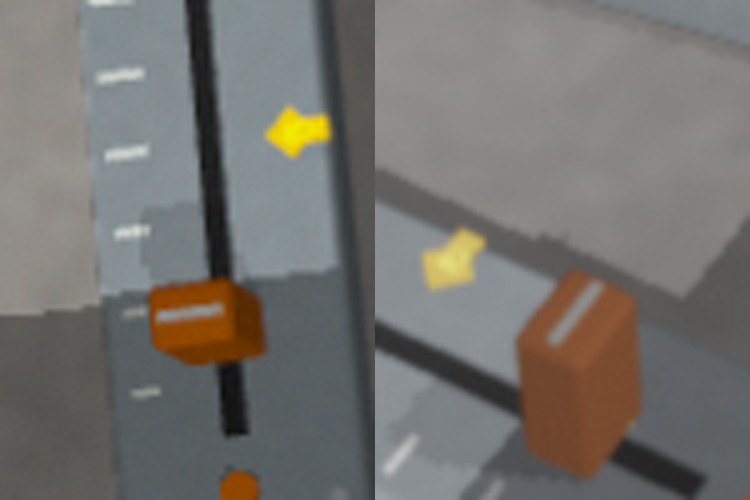

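The crop shows the arrow tip at about (158.2, 222.6) in the top view. The centre of the white line on the grip's top face is at about (142.8, 258.6) in the top view and (230.1, 317.8) in the side view.

```bash
python3 - <<'E'
from h import *
import pickle
from scipy.spatial.transform import Rotation as Ro
d=pickle.load(open('cap0.pkl','rb'));t,s=d['top'],d['side']
P,e=tri(t,(142.8,258.6),s,(230.1,317.8));print('grip top',P,e)
A,e=tri(t,blob(t,'top','yellow')[0],s,blob(s,'side','yellow')[0]);print('arrow',A,e)
tip,tail=plane(t,(158.2,222.6),31),plane(t,(105+330/5,196+126/5),31);print('tip',tip,'tail',tail)
tip=plane(t,(158.2,222.6),31)
Hs=[plane(t,p,30) for p in((120,166),(164,163),(132,306),(179,301))]
print('housing axes',Hs[0]-Hs[2],Hs[1]-Hs[3])
f=np.array([.99967,.0255,0]); a=np.degrees(np.arctan2(f[1],f[0]))
print('along track to go: tip',(tip-P)@f,'centroid',(plane(t,blob(t,'top','yellow')[0],31)-P)@f, 'tri',(A-P)@f)
o=bot.get_obs();R=Ro.from_euler('xyz',o['tcp_rot']).as_matrix()
print('tool shift to z=216:',R.T@(np.r_[P[:2],216]-o['tool_pos']),'yaw turn',o['tcp_rot'][2]-(np.pi/2+.0255))
E
```

```text
grip top [482.75531437 201.49640453  76.0543344 ] 0.36838599072704825
arrow [544.65685752 173.45897099  32.89219347] 0.05247246652618563
tip [545.10786081 183.46670194  31.        ] tail [544.81549519 162.64680009  31.        ]
housing axes [231.3598037    4.91437417   0.        ] [227.96404828   5.78075421   0.        ]
along track to go: tip 61.87221268026655 centroid 61.63248066053298 tri 61.166161084827834
tool shift to z=216: [-396.72979042 -183.5869585   188.29710149] yaw turn 1.2305445419737087
```

The rows are not in the units I measure in: shifts go in shares of 100 cm and turns go in shares of 180 degrees. I convert before sending: -397 mm is -0.397, -184 mm is -0.184, 1.23 rad is 0.3915.

shift_gripper(increments=[92, -0.397, -0.184, 0.08, 0.3915, 92, -0.397, -0.184, 0.08, 0.3915, 92, -0.397, -0.184, 0.08, 0.3915, 92, -0.397, -0.184, 0.08, 0.3915, 92, -0.397, -0.184, 0.08, 0.3915])

```text
time: 0.72
tool_pos: [388.8, 288.4, 348.1]
tcp_rot: [-3.142, -0.0, 1.883]
contact_force: [1.0, 1.0, -0.3]
grip_width: 91.4
finger_force: 0.0
```

```bash
cat >> h.py <<'E'
def togo(xyz,yaw):
    from scipy.spatial.transform import Rotation as Ro
    o=bot.get_obs();R=Ro.from_euler('xyz',o['tcp_rot']).as_matrix()
    print(o['time'],o['tool_pos'],'shift',R.T@(np.array(xyz)-o['tool_pos']),'turn',o['tcp_rot'][2]-yaw)
E
python3 -c "
from h import *
togo((482.8,201.5,310),1.5963)"
```

```text
0.725 [388.83712718 288.37482169 348.07626993] shift [-111.55315908   62.71793326   38.05800823] turn 0.2868727373495774
```

Converted, -110 mm is -0.11, 62 mm is 0.062, 0.28 rad is 0.0891.

shift_gripper(increments=[92, -0.11, 0.062, 0.038, 0.0891, 92, -0.11, 0.062, 0.038, 0.0891, 92, -0.11, 0.062, 0.038, 0.0891, 92, -0.11, 0.062, 0.038, 0.0891])

```text
time: 1.23
tool_pos: [480.9, 204.7, 310.1]
tcp_rot: [-3.14, -0.0, 1.609]
contact_force: [0.0, -0.0, -0.1]
grip_width: 91.8
finger_force: 0.0
```

```bash
python3 -c "
from h import *
togo((482.8,201.5,216),1.5963)"
```

```text
1.225 [480.93907336 204.70078472 310.07881912] shift [-3.2735876   1.87358557 94.07606273] turn 0.012425581393968876
```

Now descend, then check the alignment before closing.

Converted, 94 mm is 0.094, 75 mm is 0.075, 0.012 rad is 0.0038.

shift_gripper(increments=[92, -0.003, 0.002, 0.045, 0.0038, 92, -0.003, 0.002, 0.075, 0.0038, 92, -0.003, 0.002, 0.094, 0.0038, 92, -0.003, 0.002, 0.094, 0.0038])

```text
time: 1.72
tool_pos: [481.8, 203.2, 215.9]
tcp_rot: [-3.139, 0.0, 1.6]
contact_force: [0.6, 1.2, 0.6]
grip_width: 91.9
finger_force: 0.0
```

```bash
python3 - <<'E'
from h import *
togo((482.8,201.5,216),1.5963)
cv2.imwrite('pics/pre.png',np.vstack([bot.capture(n)["color"][a:a+220,:,::-1] for n,a in(("side",200),("top",140))]))
E
```

```text
1.725 [481.78552923 203.2225075  215.94733651] shift [-1.75129091  0.96381903 -0.05467639] turn 0.0035748252583702733
```

View pics/pre.png

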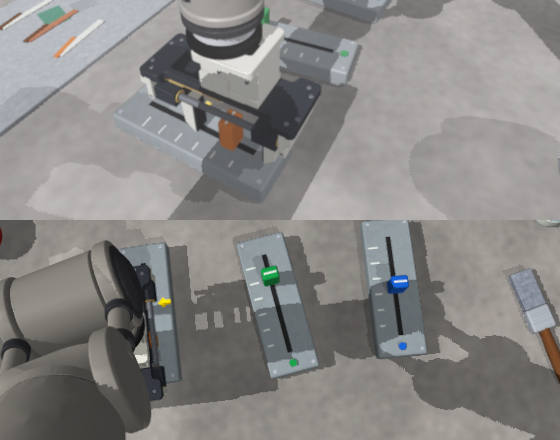

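The orange grip, at (231,128) in the upper half, stands between the two fingers, and nothing else is near them. Close the fingers.

Converted, -1.5 mm is -0.0015, 1 mm is 0.001.

shift_gripper(increments=[10, -0.0015, 0.001, 0, 0, 10, -0.0015, 0.001, 0, 0, 10, -0.0015, 0.001, 0, 0, 10, -0.0015, 0.001, 0, 0, 10, -0.0015, 0.001, 0, 0])

```text
time: 2.45
tool_pos: [484.2, 200.5, 216.5]
tcp_rot: [-3.142, -0.0, 1.597]
contact_force: [0.5, -0.3, -0.4]
grip_width: 46.4
finger_force: 0.0
```

```bash
python3 -c "
from h import *
togo((482.8+61.5,201.5+1.6,216),1.5963)"
```

```text
2.45 [484.19813473 200.46610737 216.52031856] shift [ 1.04512245 60.15049458  0.51773734] turn 0.0009181338067814071
```

shift_gripper(increments=[10, 0, 0, 0, 0, 10, 0, 0, 0, 0, 10, 0, 0, 0, 0, 10, 0, 0, 0, 0])

```text
time: 2.95
tool_pos: [484.3, 200.5, 216.5]
tcp_rot: [3.141, -0.0, 1.597]
contact_force: [0.4, -0.5, -1.3]
grip_width: 20.1
finger_force: 30.0
```

```bash
python3 -c "
from h import *
togo((482.8+61.5,201.5+1.6,216),1.5963)"
```

```text
2.95 [484.27044389 200.49033161 216.49458969] shift [ 1.04070548 60.07716525  0.50372756] turn 0.0006193056810155362
```

Converted, 60 mm is 0.06, 40 mm is 0.04.

shift_gripper(increments=[10, 0, 0.02, 0, 0, 10, 0.0005, 0.04, 0, 0, 10, 0.001, 0.06, 0, 0, 10, 0.001, 0.06, 0, 0, 10, 0.001, 0.06, 0, 0])

```text
time: 3.58
tool_pos: [544.8, 201.9, 216.5]
tcp_rot: [3.141, 0.002, 1.597]
contact_force: [1.5, -6.4, -0.6]
grip_width: 19.4
finger_force: 30.0
```

```bash
python3 -c "
from h import *
togo((482.8+61.5,201.5+1.6,216),1.5963)"
```

```text
3.575 [544.79530541 201.93110954 216.51128591] shift [ 1.18239596 -0.46492148  0.50875677] turn 0.0006806181185166071
```

The grip has moved level with the arrow. Open the fingers, then lift clear and look again.

shift_gripper(increments=[92, 0, 0, 0, 0, 92, 0, 0, 0, 0, 92, 0, 0, 0, 0, 92, 0, 0, 0, 0, 92, 0, 0, 0, 0])

```text
time: 4.2
tool_pos: [544.1, 203.2, 216.5]
tcp_rot: [3.142, -0.0, 1.597]
contact_force: [-0.3, 0.1, 0.1]
grip_width: 65.6
finger_force: 0.0
```

shift_gripper(increments=[92, 0, 0, 0, 0, 92, 0, 0, 0, 0, 92, 0, 0, -0.03, 0, 92, 0, 0, -0.08, 0, 92, 0, 0, -0.13, 0])

```text
time: 4.82
tool_pos: [544.0, 203.0, 347.7]
tcp_rot: [-3.141, 0.0, 1.597]
contact_force: [0.3, 0.7, 0.4]
grip_width: 91.9
finger_force: 0.0
```

shift_gripper(increments=[92, 0.06, 0, -0.03, 0, 92, 0.12, 0, -0.03, 0, 92, 0.18, 0, -0.03, 0, 92, 0.2, 0, -0.03, 0, 92, 0.2, 0, -0.03, 0])

```text
time: 5.45
tool_pos: [538.2, 404.4, 375.9]
tcp_rot: [-3.141, 0.0, 1.6]
contact_force: [-0.6, -0.4, -0.2]
grip_width: 91.7
finger_force: 0.0
```

```bash
python3 - <<'E'
from h import *
d={n:bot.capture(n) for n in("top","side")}
cv2.imwrite('pics/post.png',np.vstack([d[n]["color"][a:a+290,:,::-1] for n,a in(("top",130),("side",130))]))
for c in('orange','yellow'):
    for n in d:
        try:
            a,b=blob(d[n],n,c);print(c,n,a,cv2.boundingRect(b))
        except Exception as e:print(c,n,'none')
print(bot.get_obs()['time'])
E
```

```text
orange top [142.53145695 222.16225166] (132, 213, 22, 19)
orange side [190.64076155 312.50749064] (179, 293, 24, 37)
yellow top [164.05820106 221.88888889] (158, 218, 13, 9)
yellow side [206.13888889 306.41666667] (203, 302, 8, 10)
5.55
```

View pics/post.png

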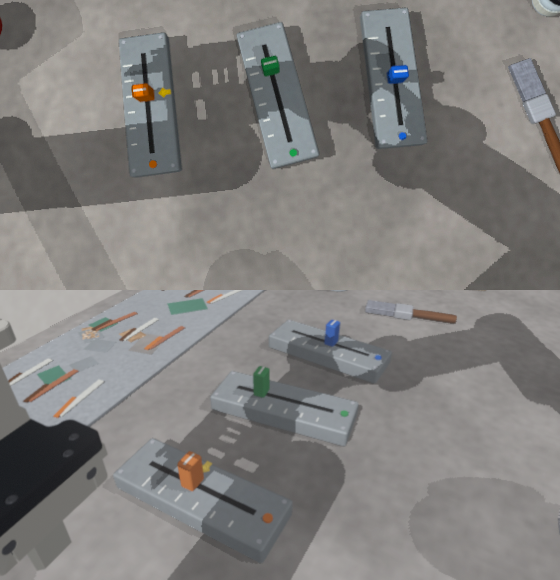

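The orange grip, at (142.5,222) in the full top view, now stands level with the arrow at (164,222). Green and blue haven't moved and the arm is clear. A quick numeric check comes before handing in.

```bash
python3 - <<'E'
from h import *
import pickle
d={n:bot.capture(n) for n in("top","side")}
P,e=tri(d['top'],blob(d['top'],'top','orange')[0],d['side'],blob(d['side'],'side','orange')[0])
off=(P-np.array([545.1,183.5,31]))@[.99967,.0255,0];print(P,e,off)
if abs(off)<8: print(bot.close_job())
E
```

```text
[543.60873934 203.30064394  52.2816723 ] 1.0613547107939363 -0.9858521194319274
the job is handed in; nothing more can be done
None
```

The orange grip now stands about 1 mm from the arrow along its track by my two-camera measurement (limit 12 mm) and has been let go; the blue and green grips showed no movement in the pictures, the arm was clear, and the job was handed in about 6 s into the 32 s allowed, though no verdict was printed.

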